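# Dress the counter: unstack the half-heart praline boxes into their trays

## Robot

A 6-joint arm with a two-finger parallel gripper is mounted at the origin on a cart in front of the work surface, level with it; the furniture and walls round the work are solid. World frame = base frame: x ahead of the robot, y to its left, z up, the work surface at z = 0. Lengths are in m, angles in rad, forces in N, time in s.
With the tool pointing down it reaches from about 0.325 to 0.9 m from the base axis. Payload 6.1 kg.
Tool frame: the origin (TCP) lies between the finger pads; the fingertips stand 17 mm ahead of it and the grasp point (between the pads) lies 2 mm behind it; z points along the fingers, y is the line along which they close (so a half turn about z gives the same grasp; the last joint's range is limited). The gripper opens to 85 mm and grips with 20 to 120 N. Pads are 22 mm wide; open, the fingers measure 114 mm over their backs; the gripper's body (76 mm by 85 mm) begins 54 mm behind the grasp point. The pads swing forward as they close: fully open they stand 13 mm farther back than shut.
Start: joints at [-1.369, 0.22, 1.526, -0, 1.395, -0.126], TCP at [0.201, -0.592, 0.212] pointing down, gripper open.
Joint ranges: [-2.98, 2.98], [-0.91, 2.08], [0.09, 2.57], [-1.24, 4.39], [0.2, 2.65], [-2.68, 2.68]. Speed limits (rad/s): [2.57, 2.57, 3.01, 3.14, 3.14, 3.14].

## Interface

Orientations are given as a unit quaternion [w, x, y, z].
In Python, from plant import readout, optics, ticket gives the robot as it stands.
- The arm moves only by the shell command python3 -m jog 'ROWS' [FORCE]. ROWS is JSON, one flat list of numbers, 5 for each row, row after row: the closure, from -1 (fully open) to 1 (shut), then the shift along the world's x, y, z scaled (see below), then the turn about the world's z scaled (see below). A call has 1 to 12 rows; each row shifts and turns the commanded pose from where the row before left it; what a row does not reach is not made up. The controller multiplies each number of a shift by 0.3 m and each number of a turn by 120 degrees. A row lasts 1/12 s, in which the tool goes at most 41.7 mm and 7.16 degrees, less where a joint would pass 70% of its speed; a pose out of reach is approached as far as the arm can. A call with a number of a shift or a turn outside -1 to 1 is refused whole. A call with a gripper value outside its range is refused whole. The fingers move at their own pace and stop on an object; FORCE is the grip in N (left out, the last holds). Time passes only in rows, so rows that do not move let the fingers close. It gives the time, the measured TCP pose, the force, the opening and the grip force at its end, in the units of the state.
- readout.read_state(): the state, without advancing time (a new reading comes with each control period).
- optics.snapshot(name): name is "scene" or "top" or "wrist"; returns the picture (400x640x3 uint8, red, green, blue); there is no depth.
- optics.calibration(name): a dict with "mtx" (3x3 intrinsics, pixels), "world_from_camera" (4x4, takes a point from camera to world coordinates). Camera axes: x right, y up, looking along -z (the intrinsics and any distortion apply to the point x, -y, -z); pixel columns grow to the right and rows downward; lengths in m; the calibration is good to about 2 mm. A picture is of the moment at which its call begins: read the wrist's pose just before it. calibration takes no time and is no camera call; for the wrist camera it gives the pose at the moment of the call.
- ticket.job_done(): hands the job in; it is judged then, once.
Trained networks look in the newest picture that a camera, given by its name, has taken for a name from the list of things; names that differ only in an ending like _2 or _b are one class to them, and where a whole thing is asked for, a point or a joint stands for the part that bears it (a point fixed in the world has none). Each returns a list of dicts, best first, with "conf" (0 to 1); they miss things now and then, are a little off and sometimes report something else, mostly with a low value. They report only what shows in the picture. A call takes as long as a camera call.
- optics.boxes_of(target, camera): "centre" ([column, row] in pixels, amid what is visible of it).
- optics.silhouettes(target, camera): "mask" (400x640 bool, what is visible of it) and "centre" ([column, row] in pixels, amid what is visible of it).
- optics.tip_of(target, camera): "centre" ([column, row] in pixels: a listed point, or the origin of a listed thing).
The state is a dict: "clock": time; "qpos": joint angles; "joint_velocities": joint speeds; "joint_efforts": joint torques, N m; "ee_pos": TCP position; "orientation": TCP orientation; "wrist_force": force on the tool from outside, world axes, zero at the start; "torque": the same for the moment, N m; "gripper_width": finger opening in m; "gripper_force": force on a finger pad.
Only numpy, scipy, OpenCV 4.12 (cv2) and the standard library are available. Lean on these libraries where they do the work, as an engineer would, in place of code of your own. Each camera call takes 0.05 s, during which the arm holds its last target. There are 200 camera calls.

## Task

The half-heart praline boxes for the counter display have come up from the store in one stack: a large and a small one, each as a left and a right half. Take the stack apart and set each box, lid up, in the one wooden tray cut for its size and hand, so that it lies flat on the floor of the recess. Keep the boxes level on the way so that the pralines do not tumble, and leave the tin and the ribbon roll where they are.

Things in the scene. Friction and masses are not known exactly. Their poses are not given: they have to be found in the camera images.
- large_left: Loose large white card half-heart box, kraft lid; 66 mm across, 109 long, 36 high. Starts lowest in the stack. From above, point towards you, it is a heart's left half: straight side at -y, bulge at +y. Origin: on the underside at the widest place, 33 mm to either side, 34 to the round end (+x), 76 to the point (-x). Grip across y there, fingertips 10 mm above the underside.
- large_right: Loose large white card half-heart box, kraft lid; 66 mm across, 109 long, 36 high. Starts second from below in the stack. From above, point towards you, it is a heart's right half: straight side at +y, bulge at -y. Origin: on the underside at the widest place, 33 mm to either side, 34 to the round end (+x), 76 to the point (-x). Grip across y there, fingertips 10 mm above the underside.
- small_left: Loose small white card half-heart box, kraft lid; 44 mm across, 71 long, 32 high. Starts third from below in the stack. From above, point towards you, it is a heart's left half: straight side at -y, bulge at +y. Origin: on the underside at the widest place, 22 mm to either side, 22 to the round end (+x), 49 to the point (-x). Grip across y there, fingertips 10 mm above the underside.
- small_right: Loose small white card half-heart box, kraft lid; 44 mm across, 71 long, 32 high. Starts on top. From above, point towards you, it is a heart's right half: straight side at +y, bulge at -y. Origin: on the underside at the widest place, 22 mm to either side, 22 to the round end (+x), 49 to the point (-x). Grip across y there, fingertips 10 mm above the underside.
- tray_large_left: Fixed wooden tray, 102 x 145 mm, rim 11 mm high, with a recess shaped as the large left half-heart: 6 mm play all round (9 at the bevelled mouth), 7 mm deep, floor 4 mm above the table. Axes as the box's: +x to the round end, straight side at -y. Origin on the table: a centred box has this x, y and yaw, its underside 4 mm higher.
- tray_large_right: Fixed wooden tray, 102 x 145 mm, rim 11 mm high, with a recess shaped as the large right half-heart: 6 mm play all round (9 at the bevelled mouth), 7 mm deep, floor 4 mm above the table. Axes as the box's: +x to the round end, straight side at +y. Origin on the table: a centred box has this x, y and yaw, its underside 4 mm higher.
- tray_small_left: Fixed wooden tray, 80 x 107 mm, rim 11 mm high, with a recess shaped as the small left half-heart: 6 mm play all round (9 at the bevelled mouth), 7 mm deep, floor 4 mm above the table. Axes as the box's: +x to the round end, straight side at -y. Origin on the table: a centred box has this x, y and yaw, its underside 4 mm higher.
- tray_small_right: Fixed wooden tray, 80 x 107 mm, rim 11 mm high, with a recess shaped as the small right half-heart: 6 mm play all round (9 at the bevelled mouth), 7 mm deep, floor 4 mm above the table. Axes as the box's: +x to the round end, straight side at +y. Origin on the table: a centred box has this x, y and yaw, its underside 4 mm higher.
- tin: Bystander, loose: round red-lidded pastille tin, 63 mm across, 27 mm high; origin: centre of its underside. It stays where it is.
- ribbon: Bystander, loose: red ribbon roll standing on its flange, about 62 mm across (76 mm with the ribbon's tail), 38 mm high; origin: under its middle. It stays where it is.

How it is judged:
By the outcome, as a careful person would: the job done as asked, in the order asked, and still so for the second after the job is handed in, with the robot touching nothing.
It also fails if it takes over 118 s, if anything falls off the work surface, if the arm or the gripper's body presses on something with over 40 N, if the wrist force passes 120 N, or if a joint passes its speed limit or range.

## Working session

There is one attempt and no reset: what is moved stays moved. The work goes in short steps, Python scripts to look and compute and a shell command to move; the robot and the scene stay as the last step left them, time stands still between calls to the robot, and variables do not carry over. Pictures are saved under pics/ and viewed, at most 14 in all, crops included, and the job is handed in when it is done.

```bash
mkdir -p pics; ls; cat > h.py <<'E'
import numpy as np, cv2
from plant import readout, optics, ticket
def proj(cam,P,cal=None):
    c=cal or optics.calibration(cam); T=np.linalg.inv(np.array(c["world_from_camera"]))
    P=np.atleast_2d(P); q=P@T[:3,:3].T+T[:3,3]; q=q*[1,-1,-1]
    u=q@np.array(c["mtx"]).T; return u[:,:2]/u[:,2:]
def ray(cam,uv,cal=None):
    c=cal or optics.calibration(cam); T=np.array(c["world_from_camera"])
    d=np.linalg.inv(np.array(c["mtx"]))@[uv[0],uv[1],1]; d=T[:3,:3]@(d*[1,-1,-1]); return T[:3,3],d
def onz(cam,uv,z,cal=None):
    o,d=ray(cam,uv,cal); return o+d*(z-o[2])/d[2]
E
python3 - <<'E'
from h import *
for c in("scene","top"):
    im=optics.snapshot(c); cv2.imwrite(f"pics/{c}0.png",im[...,::-1]); k=optics.calibration(c); print(k.keys(),np.round(k["world_from_camera"],3).tolist(),np.round(k["mtx"],1).tolist())
    for n in["large_left","large_right","small_left","small_right","tray_large_left","tray_large_right","tray_small_left","tray_small_right","tin","ribbon"]:
        r=optics.tip_of(n,c); print(c,n,[(np.round(x["centre"]).tolist(),round(x["conf"],2),np.round(onz(c,x["centre"],0),3)[:2].tolist()) for x in r[:3]])
print(readout.read_state())
E
```

```text
pics
dict_keys(['mtx', 'world_from_camera']) [[-0.044, -0.517, 0.855, 1.331], [0.999, -0.004, 0.049, 0.072], [-0.022, 0.856, 0.517, 0.571], [0.0, 0.0, 0.0, 1.0]] [[365.3, 0.0, 318.6], [0.0, 365.3, 195.7], [0.0, 0.0, 1.0]]
scene large_left [([404.0, 248.0], 0.93, [0.631, 0.236])]
scene large_right [([410.0, 235.0], 0.73, [0.579, 0.259])]
scene small_left [([411.0, 222.0], 0.56, [0.522, 0.27])]
scene small_right [([408.0, 213.0], 0.71, [0.478, 0.271])]
scene tray_large_left [([273.0, 209.0], 0.95, [0.459, -0.111])]
scene tray_large_right [([218.0, 249.0], 0.94, [0.64, -0.218]), ([408.0, 212.0], 0.67, [0.472, 0.272])]
scene tray_small_left [([362.0, 209.0], 0.74, [0.459, 0.144])]
scene tray_small_right [([308.0, 250.0], 0.66, [0.643, 0.004]), ([273.0, 210.0], 0.63, [0.465, -0.11])]
scene tin [([215.0, 206.0], 0.87, [0.449, -0.282])]
scene ribbon [([432.0, 216.0], 0.98, [0.489, 0.332])]
dict_keys(['mtx', 'world_from_camera']) [[0.0, 0.996, -0.088, 0.478], [-1.0, 0.003, 0.03, 0.047], [0.03, 0.088, 0.996, 0.988], [0.0, 0.0, 0.0, 1.0]] [[366.9, 0.0, 317.8], [0.0, 366.9, 202.3], [0.0, 0.0, 1
[... 541 characters left out ...]
e+00,  2.20409361e-01,  1.52650547e+00,  6.90588118e-06,
        1.39468482e+00, -1.26107042e-01]), 'joint_velocities': array([ 8.07431488e-04,  1.20932963e-05, -1.06163575e-03,  8.80323154e-05,
       -1.64455015e-03, -1.00094467e-03]), 'joint_efforts': array([-2.72646012e-04, -4.96860015e+01, -3.89734340e+01, -1.85342269e-04,
        6.73503873e-04, -1.91247618e-07]), 'ee_pos': array([ 0.20121712, -0.5917176 ,  0.21169094]), 'orientation': array([-3.62200731e-06,  9.86598791e-01,  1.63165025e-01,  3.26501294e-06]), 'wrist_force': array([ 0.74743192,  0.81671175, -0.51362388]), 'torque': array([0.04069566, 0.05889369, 0.03155468]), 'gripper_force': 0.0, 'gripper_width': 0.08544142299417692}
```

View pics/scene0.png

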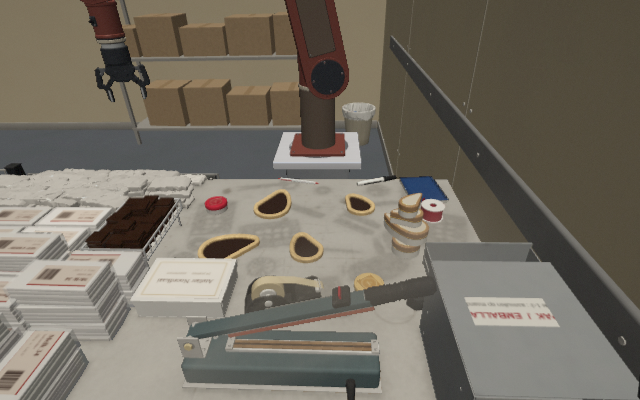

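View pics/top0.png

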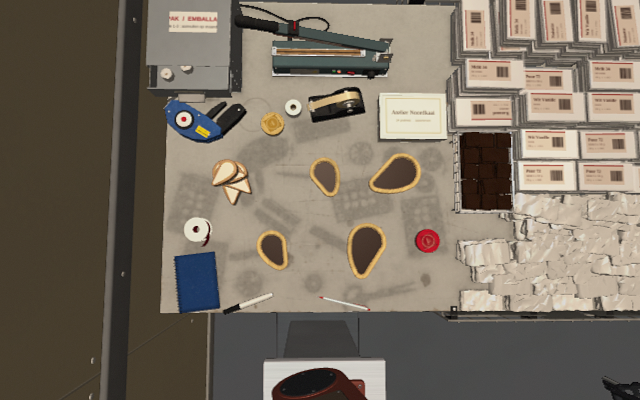

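Scene view: the stack is at about (405,225), the trays at (273,205), (228,247), (360,205) and (307,248), the tin at (216,203) and the ribbon at (432,210). The top view shows the stack at (233,178) with each box turned differently. I'll zoom in and segment the trays.

```bash
python3 - <<'E'
from h import *
im=cv2.imread("pics/top0.png"); 
a=cv2.resize(im[140:285,245:435],None,fx=3.15,fy=3.15,interpolation=cv2.INTER_CUBIC)
b=cv2.resize(im[150:214,200:264],None,fx=7,fy=7,interpolation=cv2.INTER_CUBIC)
s=cv2.imread("pics/scene0.png"); c=cv2.resize(s[185:260,375:450],None,fx=6,fy=6,interpolation=cv2.INTER_CUBIC)
cv2.imwrite("pics/c1.png",a)
w=np.zeros((450,800,3),np.uint8); w[:400,:400]=cv2.resize(b,(400,400)); w[:400,400:800]=cv2.resize(c,(400,400)); cv2.imwrite("pics/c2.png",w)
hsv=cv2.cvtColor(im,cv2.COLOR_BGR2HSV)
for n,p in dict(LL=(367,243),LR=(394,171),SL=(272,250),SR=(325,177)).items(): print(n,im[p[1],p[0]],im[p[1],p[0]+3])
E
```

```text
LL [44 53 70] [45 55 71]
LR [52 63 80] [52 62 80]
SL [47 57 73] [49 58 75]
SR [67 80 97] [70 80 99]
```

View pics/c1.png

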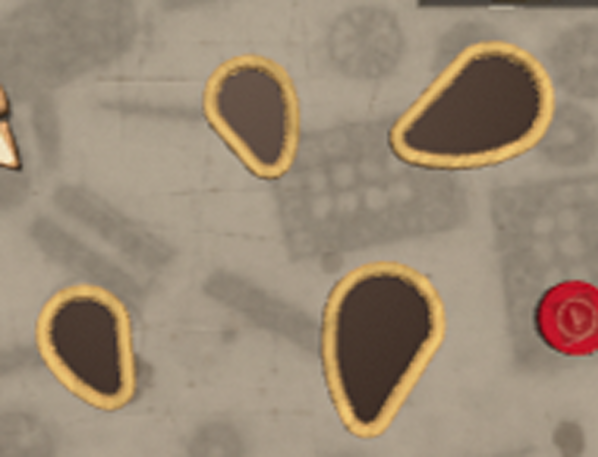

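View pics/c2.png

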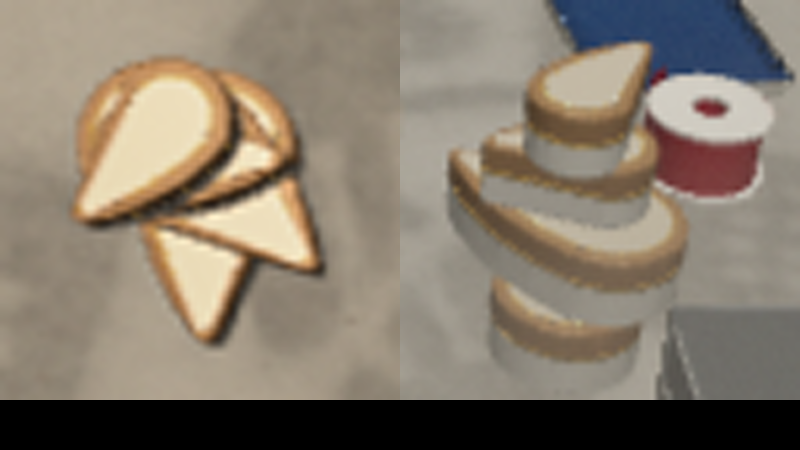

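Crop 1 shows the trays' half-heart outlines: SR at the upper left, LR at the upper right, SL at the lower left and LL at the lower right. Crop 2 shows four boxes fanned at different yaws, with small_right on top pointing to image lower left, about (75,215). I'm moving the wrist camera in for closer views.

```bash
python3 -m jog '[-1,0.08,0.108,0.025,-0.013,-1,0.08,0.108,0.025,-0.013,-1,0.08,0.108,0.025,-0.013,-1,0.08,0.108,0.025,-0.013,-1,0.08,0.108,0.025,-0.013,-1,0.08,0.108,0.025,-0.013,-1,0.08,0.108,0.025,-0.013,-1,0.08,0.108,0.025,-0.013,-1,0.08,0.108,0.025,-0.013,-1,0.08,0.108,0.025,-0.013,-1,0.08,0.108,0.025,-0.013,-1,0.08,0.108,0.025,-0.013]'
python3 - <<'E'
from h import *
import json
s=readout.read_state(); c=optics.calibration("wrist"); im=optics.snapshot("wrist")
cv2.imwrite("pics/w1.png",im[...,::-1]); json.dump({k:np.array(v).tolist() for k,v in c.items()},open("pics/w1.json","w"))
print(s["clock"],s["ee_pos"],s["orientation"]); print(np.round(c["world_from_camera"],3),np.round(c["mtx"],1).tolist())
for uv in[(0,0),(639,0),(0,399),(639,399)]: print(uv,onz("wrist",uv,0).round(3))
E
```

```text
clock: 2.1
ee_pos: [0.4901, -0.2011, 0.3024]
orientation: [0.0, 1.0, -0.0, 0.0]
wrist_force: [0.8, -0.7, -0.5]
gripper_width: 0.0856
gripper_force: 0.0
2.1 [ 0.49007764 -0.20109311  0.30243877] [ 2.35743413e-04  9.99999895e-01 -1.48881438e-04  3.62542140e-04]
[[ 0.001  0.964  0.265  0.557]
 [-1.     0.001 -0.    -0.202]
 [-0.001 -0.265  0.964  0.464]
 [ 0.     0.     0.     1.   ]] [[333.0, 0.0, 320.5], [0.0, 333.0, 199.6], [0.0, 0.0, 1.0]]
(0, 0) [0.692 0.207 0.   ]
(639, 0) [ 0.694 -0.59   0.   ]
(0, 399) [0.074 0.359 0.   ]
(639, 399) [ 0.083 -0.744  0.   ]
```

View pics/w1.png

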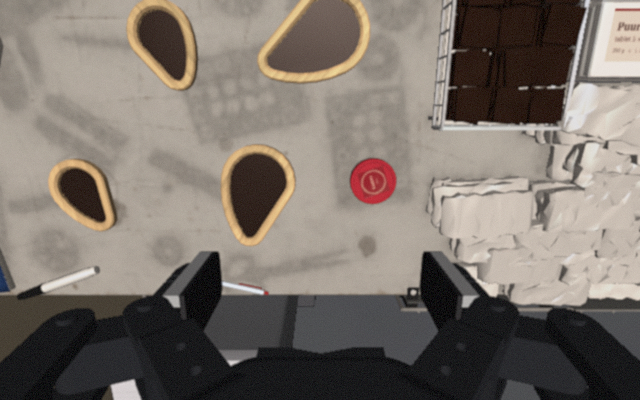

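The wrist view shows LL at (258,195), SL at (83,195), SR at (163,43), LR at (315,35) and the tin at (373,180). A small shift will bring all the trays fully into view.

```bash
python3 -m jog '[-1,0.067,0.1,0.02,0,-1,0.067,0.1,0.02,0,-1,0.067,0.1,0.02,0,-1,0.067,0.1,0.02,0,-1,0.067,0.1,0.02,0,-1,0,0,0,0]'
python3 - <<'E'
from h import *
import json
c=optics.calibration("wrist"); im=optics.snapshot("wrist")
cv2.imwrite("pics/w2.png",im[...,::-1]); json.dump({k:np.array(v).tolist() for k,v in c.items()},open("pics/w2.json","w"))
for n in["tray_large_left","tray_large_right","tray_small_left","tray_small_right","small_right","small_left","large_right","large_left"]:
    r=optics.tip_of(n,"wrist"); print(n,[(np.round(x["centre"]).tolist(),round(x["conf"],2),np.round(onz("wrist",x["centre"],0),3)[:2].tolist()) for x in r[:3]])
    r=optics.silhouettes(n,"wrist"); print([(np.round(x["centre"]).tolist(),round(x["conf"],2),int(x["mask"].sum())) for x in r[:2]])
    if r: np.save(f"pics/m_{n}.npy",r[0]["mask"])
E
```

```text
clock: 2.65
ee_pos: [0.5924, -0.0479, 0.3328]
orientation: [-0.001, 1.0, 0.003, 0.002]
wrist_force: [0.8, -0.9, -0.7]
gripper_width: 0.0855
gripper_force: 0.0
tray_large_left [([361.0, 241.0], 0.77, [0.453, -0.117])]
[([356.0, 248.0], 0.68, 4337)]
tray_large_right [([439.0, 118.0], 0.58, [0.642, -0.224])]
[([432.0, 126.0], 0.78, 5770)]
tray_small_left [([205.0, 245.0], 0.8, [0.445, 0.13])]
[([205.0, 244.0], 0.96, 1807), ([102.0, 139.0], 0.57, 631)]
tray_small_right [([288.0, 117.0], 0.88, [0.643, -0.008]), ([77.0, 131.0], 0.17, [0.624, 0.3])]
[([293.0, 124.0], 0.7, 3288)]
small_right [([80.0, 129.0], 0.73, [0.626, 0.295])]
[([61.0, 140.0], 0.83, 2782)]
small_left [([87.0, 135.0], 0.74, [0.618, 0.287])]
[([102.0, 141.0], 0.72, 638), ([128.0, 121.0], 0.47, 1157)]
large_right [([100.0, 124.0], 0.9, [0.634, 0.265])]
[([118.0, 131.0], 0.96, 2255)]
large_left [([124.0, 123.0], 0.63, [0.635, 0.23])]
[([127.0, 122.0], 0.62, 1207)]
```

View pics/w2.png

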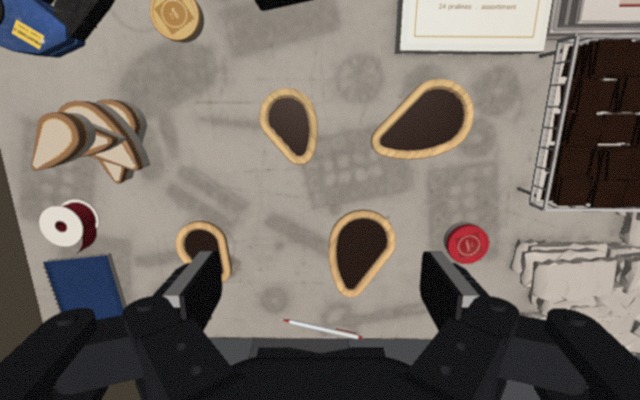

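All four trays are clear: LR (425,120), SR (290,125), LL (360,250), and SL (205,245) partly behind a finger. The stack is at (85,138). I'll view the stack from overhead and segment everything.

```bash
python3 -m jog '[-1,0.018,0.129,0,0,-1,0.018,0.129,0,0,-1,0.018,0.129,0,0,-1,0.018,0.129,0,0,-1,0.018,0.129,0,0,-1,0.018,0.129,0,0,-1,0.018,0.129,0,0,-1,0,0,0,0]'
cat >> h.py <<'E'
import json
def grab(tag):
    c=optics.calibration("wrist"); c={k:np.array(v) for k,v in c.items()}; im=optics.snapshot("wrist")[...,::-1].copy()
    cv2.imwrite(f"pics/{tag}.png",im); json.dump({k:v.tolist() for k,v in c.items()},open(f"pics/{tag}.json","w")); return im,c
def load(tag): return cv2.imread(f"pics/{tag}.png"),{k:np.array(v) for k,v in json.load(open(f"pics/{tag}.json")).items()}
E
python3 - <<'E'
from h import *
im,c=grab("w3")
for n in["small_right","small_left","large_right","large_left"]:
    r=optics.tip_of(n,"wrist"); print(n,[(np.round(x["centre"],1).tolist(),round(x["conf"],2)) for x in r[:3]])
    r=optics.silhouettes(n,"wrist"); print([(np.round(x["centre"]).tolist(),round(x["conf"],2),int(x["mask"].sum())) for x in r[:2]])
    if r: np.save(f"pics/m3_{n}.npy",r[0]["mask"])
# trays: dark recess + tan rim
def cont(tag,seed):
    im,c=load(tag); hsv=cv2.cvtColor(im,cv2.COLOR_BGR2HSV)
    tan=((hsv[...,1]>75)&(hsv[...,2]>110)).astype(np.uint8); dark=(hsv[...,2]<105).astype(np.uint8)
    tan=cv2.morphologyEx(tan,cv2.MORPH_CLOSE,np.ones((3,3),np.uint8))
    cs,_=cv2.findContours(tan,cv2.RETR_EXTERNAL,cv2.CHAIN_APPROX_NONE)
    best=[k for k in cs if cv2.pointPolygonTest(k,seed,False)>0]
    k=max(best,key=cv2.contourArea)[:,0,:].astype(float)
    return np.array([onz("wrist",p,0.011,c)[:2] for p in k])
for n,t,s in[("LL","w2",(361,241)),("LR","w2",(439,118)),("SR","w2",(288,117)),("SL","w1",(80,190)),("LL1","w1",(258,185))]:
    try:
        P=cont(t,s); np.save(f"pics/t_{n}.npy",P)
        h=cv2.convexHull((P*1000).astype(np.float32))[:,0]
        ext=[]
        for a in range(0,180,5):
            u=np.array([np.cos(np.radians(a)),np.sin(np.radians(a))]); ext.append((round(float(np.ptp(h@u))),a))
        print(n,h.mean(0).round(),cv2.minAreaRect(h)[1:], "max",max(ext),"min",min(ext),[e[0] for e in ext])
    except Exception as e: print(n,"fail",repr(e))
E
```

```text
clock: 4.17
ee_pos: [0.6268, 0.2252, 0.3308]
orientation: [-0.002, 1.0, 0.004, -0.0]
wrist_force: [-0.4, 0.5, 0.1]
gripper_width: 0.0855
gripper_force: 0.0
small_right [([316.1, 164.0], 0.96), ([623.3, 143.5], 0.39)]
[([248.0, 242.0], 0.71, 1627), ([309.0, 172.0], 0.63, 1839)]
small_left []
[([293.0, 164.0], 0.65, 399)]
large_right [([301.6, 150.7], 0.64)]
[([303.0, 147.0], 0.8, 1291)]
large_left [([312.8, 150.8], 0.9)]
[([322.0, 137.0], 0.61, 448), ([377.0, 273.0], 0.17, 2416)]
LL [ 449. -107.] ((101.57170867919922, 144.53514099121094), 56.49094009399414) max (150, 170) min (102, 60) [147, 146, 144, 142, 138, 134, 130, 126, 121, 115, 110, 103, 102, 103, 103, 103, 103, 103, 104, 106, 108, 111, 115, 119, 124, 128, 132, 137, 141, 144, 146, 148, 149, 150, 150, 149]
LR [ 638. -201.] ((101.4820785522461, 142.7057647705078), 46.10153579711914) max (149, 115) min (102, 40) [109, 107, 105, 104, 103, 103, 103, 103, 102, 102, 105, 111, 116, 122, 127, 131, 135, 139, 142, 144, 147, 148, 149, 149, 148, 148, 146, 143, 140, 138, 135, 131, 127, 122, 118, 114]
SR [642.  -3.] ((104.49610900878906, 78.22355651855469), 41.16408920288086) max (109, 20) min (78, 130) [105, 107, 108, 108, 109, 108, 108, 107, 105, 103, 102, 100, 97, 95, 92, 89, 87, 84, 82, 81, 80, 80, 79, 79, 79, 79, 78, 81, 85, 88, 91, 94, 97, 100, 102, 104]
SL [439. 138.] ((105.68238067626953, 79.68354797363281), 6.198206424713135) max (109, 30) min (80, 95) [103, 105, 107, 107, 108, 108, 109, 108, 108, 107, 106, 104, 102, 100, 97, 94, 90, 87, 84, 80, 81, 82, 84, 85, 85, 86, 86, 87, 88, 89, 92, 94, 96, 99, 101, 102]
LL1 [ 446. -106.] ((100.265380859375, 144.29974365234375), 56.59634017944336) max (150, 165) min (101, 60) [147, 145, 143, 140, 137, 133, 129, 124, 119, 113, 108, 102, 101, 102, 102, 102, 103, 102, 103, 106, 108, 112, 115, 120, 124, 129, 133, 137, 141, 144, 146, 148, 149, 150, 149, 148]
```

View pics/w3.png

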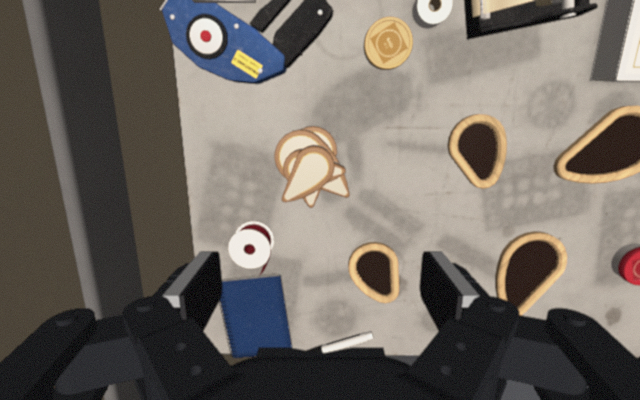

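The overhead view shows the stack at (310,165) with small_right's cream lid at (308,172), pointing to (285,200). The trays' minimum-area rectangles match 102x145, so the straight side is parallel to x. Next I'll fit all the trays from several views and triangulate the top lid.

```bash
cat >> h.py <<'E'
def segc(mask,seed):
    cs,_=cv2.findContours(mask.astype(np.uint8),cv2.RETR_EXTERNAL,cv2.CHAIN_APPROX_NONE)
    b=[k for k in cs if cv2.pointPolygonTest(k,(float(seed[0]),float(seed[1])),False)>0]
    return max(b,key=cv2.contourArea)[:,0,:].astype(float) if b else None
def frame(P,tip):
    """P Nx2 m, tip = approx point position -> yaw(deg,+x away from point), rect centre, L, W, flush side"""
    h=cv2.convexHull((P*1000).astype(np.float32))[:,0]; (c,(a,b),th)=cv2.minAreaRect(h)
    if a<b: a,b,th=b,a,th+90
    u=np.array([np.cos(np.radians(th)),np.sin(np.radians(th))]); c=np.array(c)
    if (tip-c)@u>0: u=-u
    return np.degrees(np.arctan2(u[1],u[0])),c,a,b
E
python3 - <<'E'
from h import *
def tray(tag,guess,small):
    im,c=load(tag); hsv=cv2.cvtColor(im,cv2.COLOR_BGR2HSV)
    tan=((hsv[...,1]>75)&(hsv[...,2]>110)).astype(np.uint8); tan=cv2.morphologyEx(tan,cv2.MORPH_CLOSE,np.ones((3,3),np.uint8))
    uv=proj("wrist",[guess[0],guess[1],.011],c)[0]
    k=segc(tan,uv)
    if k is None: return print(tag,"none",uv)
    P=np.array([onz("wrist",p,.008,c)[:2] for p in k]); h=P*1000
    o=np.array(guess)*1000; d=np.linalg.norm(h-o,axis=1); tip=h[d.argmax()]
    yaw,ct,L,W=frame(P,tip); off=13.5 if small else 21
    O=ct+off*np.array([np.cos(np.radians(yaw)),np.sin(np.radians(yaw))])
    print(tag,"yaw %.1f L %.0f W %.0f"%(yaw,L,W),"origin",O.round(1),"tip",tip.round())
for n,g,s in[("LL",(.453,-.117),0),("LR",(.645,-.21),0),("SL",(.445,.14),1),("SR",(.643,-.006),1)]:
    print(n)
    for t in("w1","w2","w3"): tray(t,g,s)
def cream(tag,seed):
    im,c=load(tag); hsv=cv2.cvtColor(im,cv2.COLOR_BGR2HSV)
    print(tag,[hsv[seed[1]+dy,seed[0]+dx].tolist() for dx,dy in((0,0),(-12,-12),(12,-2),(-40,0))]); return
cream("w3",(308,172)); cream("w2",(55,140))
im,_=load("w3"); im2,_=load("w2")
o=np.zeros((400,800,3),np.uint8); o[:,:400]=cv2.resize(im[110:220,260:370],(400,400),interpolation=cv2.INTER_CUBIC); o[:,400:]=cv2.resize(im2[85:195,20:160],(400,400),interpolation=cv2.INTER_CUBIC); cv2.imwrite("pics/c3.png",o)
E
```

```text
LL
w1 yaw -33.4 L 145 W 101 origin [ 458.8 -113.5] tip [362. -91.]
w2 yaw -33.5 L 145 W 102 origin [ 459.3 -113.3] tip [363. -91.]
w3 none [536.02128922 267.47355589]
LR
w1 none [327.19944709  34.63524465]
w2 yaw -43.9 L 144 W 102 origin [ 648.6 -212.2] tip [ 608. -122.]
w3 none [625.49348699 145.88276384]
SL
w1 yaw 6.2 L 106 W 80 origin [449.8 140.3] tip [387. 109.]
w2 none [200.21753044 249.31366041]
w3 yaw 4.0 L 108 W 80 origin [452.1 140.5] tip [387. 111.]
SR
w1 yaw 40.8 L 106 W 80 origin [ 6.474e+02 -3.000e-01] tip [581. -24.]
w2 yaw 41.2 L 105 W 79 origin [ 6.473e+02 -1.000e-01] tip [582. -25.]
w3 yaw 40.9 L 108 W 80 origin [648.2   1.3] tip [581. -18.]
w3 [[21, 39, 231], [14, 95, 180], [20, 38, 233], [15, 34, 163]]
w2 [[15, 48, 206], [18, 55, 203], [17, 50, 203], [16, 33, 164]]
```

View pics/c3.png

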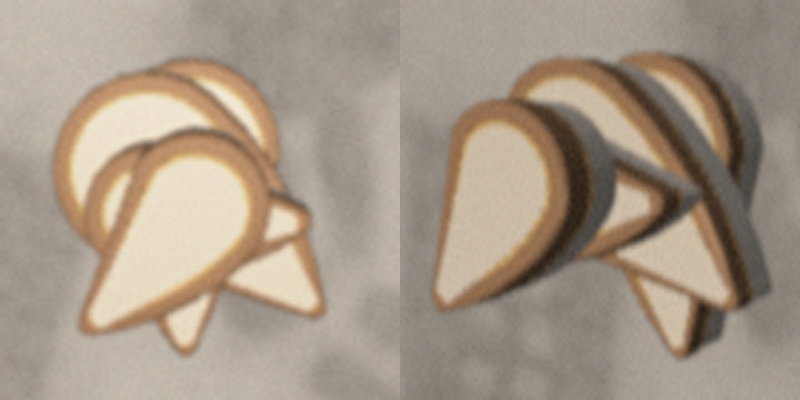

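Crop 3 shows small_right's cream lid complete in both views (w3 about (306,172), w2 about (53,140)), separated from the others by its kraft edge. I can segment that.

```bash
cat >> h.py <<'E'
def creamc(im,seed):
    big=cv2.resize(im,None,fx=4,fy=4,interpolation=cv2.INTER_CUBIC); hsv=cv2.cvtColor(big,cv2.COLOR_BGR2HSV).astype(int)
    b=big.astype(int); sat=hsv[...,1]; v=hsv[...,2]
    s0=np.array(seed)*4; ref=np.median(big[s0[1]-8:s0[1]+9,s0[0]-8:s0[0]+9].reshape(-1,3),0)
    m=(np.abs(b-ref).max(2)<28).astype(np.uint8); m=cv2.morphologyEx(m,cv2.MORPH_OPEN,np.ones((5,5),np.uint8))
    k=segc(m,s0+2)
    return (k-1.5)/4
def boxpose(k,c,z,small):
    P=np.array([onz("wrist",p,z,c)[:2] for p in k]); h=P*1000
    m=cv2.moments((h).astype(np.float32)); g=np.array([m["m10"],m["m01"]])/m["m00"]; tip=h[np.linalg.norm(h-g,axis=1).argmax()]
    yaw,ct,L,W=frame(P,tip); u=np.array([np.cos(np.radians(yaw)),np.sin(np.radians(yaw))]); n=np.array([-u[1],u[0]])
    w,r=(44,22) if small else (66,34); t=(w-W)/2
    O=ct+u*(L/2+t-r); s=(tip-ct)@n
    return yaw,O,L,W,("R" if s>0 else "L")
def tri(a,b):
    (o1,d1),(o2,d2)=a,b; A=np.stack([d1,-d2],1); s=np.linalg.lstsq(A,o2-o1,rcond=None)[0]; p,q=o1+d1*s[0],o2+d2*s[1]; return (p+q)/2,np.linalg.norm(p-q)
def cen(k):
    m=cv2.moments(k.astype(np.float32)); return m["m10"]/m["m00"],m["m01"]/m["m00"]
E
python3 - <<'E'
from h import *
K=[]
for t,s in(("w3",(308,172)),("w2",(53,140))):
    im,c=load(t); k=creamc(im,s); K.append(ray("wrist",cen(k),c)); y,O,L,W,hd=boxpose(k,c,.136,1); print(t,len(k),"yaw %.1f"%y,O.round(1),"L %.1f W %.1f"%(L,W),hd)
print(tri(*K))
E
```

```text
w3 474 yaw -25.2 [631.8 232.9] L 59.7 W 30.2 R
w2 476 yaw -26.5 [631.7 232.3] L 60.8 W 30.1 R
(array([0.62383218, 0.23940793, 0.13558988]), np.float64(0.0006130618443794348))
```

small_right is at (631.7, 232.6) with yaw -25.8 and its top at 0.1356, which matches. Approaching.

```bash
python3 -m jog '[-1,0.0167,0.025,-0.09,-0.0437,-1,0,0,-0.09,-0.0437,-1,0,0,-0.09,-0.0437,-1,0,0,-0.09,-0.0437,-1,0,0,-0.09,-0.0437,-1,0,0,-0.09,0,-1,0,0,0,0]'; cat > st.py <<'E'
from h import *
s=readout.read_state(); q=s["orientation"]; print("t %.2f"%s["clock"],(s["ee_pos"]*1000).round(1),"yaw %.2f"%np.degrees(2*np.arctan2(q[2],q[1])), "w %.1f F %.0f"%(s["gripper_width"]*1000,s["gripper_force"]),s["wrist_force"].round(1),"q6 %.2f"%s["qpos"][5])
E
python3 st.py
```

```text
clock: 5.2
ee_pos: [0.6287, 0.2237, 0.1626]
orientation: [0.002, 0.974, -0.227, -0.005]
wrist_force: [-1.8, -0.0, -2.0]
gripper_width: 0.0855
gripper_force: 0.0
t 5.20 [628.7 223.7 162.6] yaw -26.22 w 85.5 F 0 [-1.8 -0.  -2. ] q6 2.25
```

```bash
python3 -m jog '[-1,0.01,0.03,0,0,-1,0,0,0,0,-1,0,0,0,0]'; python3 st.py
```

```text
clock: 5.45
ee_pos: [0.6374, 0.2353, 0.1729]
orientation: [-0.001, 0.974, -0.226, 0.002]
wrist_force: [0.9, -0.3, 0.4]
gripper_width: 0.0856
gripper_force: 0.0
t 5.45 [637.4 235.3 172.9] yaw -26.12 w 85.6 F 0 [ 0.9 -0.3  0.4] q6 2.26
```

```bash
python3 -m jog '[-1,0,0,0,0,-1,0,0,0,0,-1,0,0,0,0,-1,0,0,0,0]'; python3 st.py
```

```text
clock: 5.78
ee_pos: [0.6358, 0.2345, 0.1704]
orientation: [-0.0, 0.974, -0.226, 0.0]
wrist_force: [-0.2, 0.5, 0.5]
gripper_width: 0.0857
gripper_force: 0.0
t 5.78 [635.8 234.5 170.4] yaw -26.16 w 85.7 F 0 [-0.2  0.5  0.5] q6 2.26
```

```bash
python3 -m jog '[-1,-0.0133,-0.0067,-0.03,0,-1,0,0,-0.03,0,-1,0,0,-0.03,0,-1,0,0,-0.024,0,-1,0,0,0,0,-1,0,0,0,0,-1,0,0,0,0,-1,0,0,0,0]'; python3 st.py; python3 -c "
from h import *
im,c=grab('g1')"
```

```text
clock: 6.45
ee_pos: [0.632, 0.2326, 0.1361]
orientation: [-0.0, 0.974, -0.226, 0.0]
wrist_force: [0.3, 0.3, 0.6]
gripper_width: 0.0853
gripper_force: 0.0
t 6.45 [632.  232.6 136.1] yaw -26.16 w 85.3 F 0 [0.3 0.3 0.6] q6 2.26
```

View pics/g1.png

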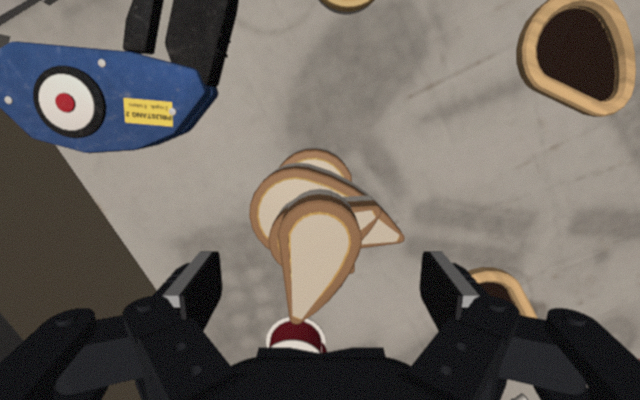

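The lid's widest place sits at column ~318, centred between the fingers (220 to 422). Closing.

```bash
python3 -m jog '[1,0,0,0,0,1,0,0,0,0,1,0,0,0,0,1,0,0,0,0,1,0,0,0,0,1,0,0,0,0,1,0,0,0,0,1,0,0,0,0]' 30; python3 st.py
```

```text
clock: 7.17
ee_pos: [0.6315, 0.2325, 0.1355]
orientation: [-0.0, 0.974, -0.226, -0.0]
wrist_force: [-0.2, -0.4, -0.2]
gripper_width: 0.0
gripper_force: 0.0
t 7.17 [631.5 232.5 135.5] yaw -26.16 w 0.0 F 0 [-0.2 -0.4 -0.2] q6 2.26
```

```bash
python3 - <<'E'
from h import *
im,c=grab('g2')
s=optics.snapshot("scene")[...,::-1]; o=np.zeros((400,800,3),np.uint8)
o[:,:400]=cv2.resize(im[100:400,170:470],(400,400)); o[:,400:]=cv2.resize(s[150:270,360:480],(400,400),interpolation=cv2.INTER_CUBIC); cv2.imwrite("pics/c4.png",o)
E
```

```text
(no output)
```

View pics/c4.png

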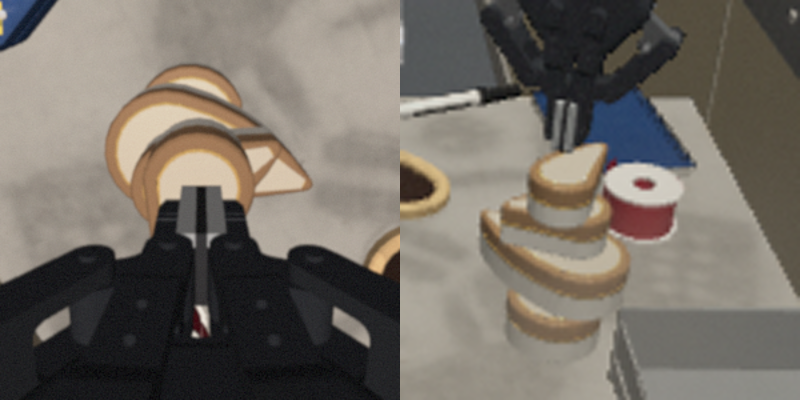

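```bash
python3 - <<'E'
from h import *
c=optics.calibration("wrist")
for z in(.104,.119,.136,.16,.18): print(z,proj("scene",[.6315,.2325,z]).round(1),proj("wrist",[.6315,.2325,z],c).round(1))
T=np.array(c["world_from_camera"]); print(T.round(3))
s,_=load("g2"),0
a=cv2.imread("pics/scene0.png")
k=optics.silhouettes("small_right","scene"); print([(x["conf"],x["centre"]) for x in k[:2]])
print(proj("scene",[.6315,.2325,.136]), proj("top",[.6315,.2325,.136]))
E
```

```text
0.104 [[407.1 212.8]] [[319.  222.2]]
0.119 [[407.8 207.2]] [[318.9 230.9]]
0.136 [[408.6 200.8]] [[318.7 242.6]]
0.16 [[409.8 191.6]] [[318.3 263.4]]
0.18 [[410.8 183.6]] [[317.9 286.4]]
[[-0.44   0.866  0.238  0.692]
 [-0.898 -0.424 -0.118  0.202]
 [-0.001 -0.266  0.964  0.297]
 [ 0.     0.     0.     1.   ]]
[(0.91, [410.8, 205.4])]
[[408.63271892 200.8371944 ]] [[227.39500694 168.4130582 ]]
```

```bash
python3 - <<'E'
from h import *
a=cv2.imread("pics/scene0.png").astype(int); b=optics.snapshot("scene")[...,::-1].astype(int)
d=np.abs(a-b).max(2)>45
for c in range(398,422,2): r=np.where(d[150:260,c])[0]; print(c,150+r.max() if len(r) else None, end=' | ')
im,_=load("g2"); print()
print(im[225:262,312:328:3].mean(2).astype(int))
E
```

```text
398 175 | 400 175 | 402 175 | 404 191 | 406 194 | 408 195 | 410 195 | 412 192 | 414 192 | 416 189 | 418 179 | 420 179 | 
[[199 199 199 198 197 196]
 [198 200 196 195 200 199]
 [197 196 197 199 199 198]
 [195 196 198 198 198 200]
 [198 198 199 198 196 196]
 [196 200 198 199 199 199]
 [198 198 198 198 198 197]
 [197 198 197 195 197 198]
 [201 197 193 196 197 197]
 [198 198 196 196 196 198]
 [196 198 198 198 198 196]
 [195 197 199 199 200 201]
 [199 198 201 200 202 203]
 [184 181 182 184 180 182]
 [137 137 126 118 127 135]
 [ 97  98  52  49  73  94]
 [ 89  95  27  14  56  96]
 [ 96  94  30  19  59  93]
 [ 96  94  21  18  60  93]
 [ 95  97  33  21  54  93]
 [ 93  91  20  15  57  96]
 [ 93  94  23  16  58  95]
 [ 89  95  26  23  63  93]
 [ 91  97  27  21  58  97]
 [ 94  95  29  25  54  94]
 [ 94  97  18  24  51  94]
 [ 91  94  24  13  54  95]
 [ 95  92  23  18  53  93]
 [ 91  93  22  26  54  93]
 [ 93  91  31  25  52  94]
 [ 95  95  23  22  49  94]
 [ 93  94  25  20  59  95]
 [ 92  93  18  23  55  92]
 [ 97  94  16  20  47  94]
 [ 92  89  27  21  46  95]
 [ 95  91  26  24  47  97]
 [ 91  89  19  18  46  94]]
```

```bash
python3 - <<'E'
from h import *
_,c=load("g2")
for v in(194,195.5,197): print(tri(ray("wrist",(319,238.5),c),ray("scene",(409,v))))
E
```

```text
(array([0.64230705, 0.22793461, 0.16015766]), np.float64(0.0020584285519965203))
(array([0.64054548, 0.2287823 , 0.15529991]), np.float64(0.001968584431318213))
(array([0.63876613, 0.22963855, 0.1503931 ]), np.float64(0.0018778324352358357))
```

The shut fingertips triangulate to z = 0.155 with the TCP reading 0.1355. So they sit about 20 mm above the TCP reading (about 31 mm when open), and the fingers closed on air above the lid. I'll reopen and descend about 43 mm more, with that offset in mind.

```bash
python3 -m jog '[-1,0,0,0,0,-1,0,0,0,0,-1,0,0,0,0,-1,0,0,0,0,-1,0,0,0,0,-1,0,0,0,0,-1,0,0,0,0,-1,0,0,0,0]'; python3 -m jog '[-1,0,0,-0.03,0,-1,0,0,-0.03,0,-1,0,0,-0.03,0,-1,0,0,-0.03,0,-1,0,0,-0.025,0,-1,0,0,0,0,-1,0,0,0,0,-1,0,0,0,0]'; python3 st.py
```

```text
clock: 8.03
ee_pos: [0.6316, 0.2325, 0.1355]
orientation: [-0.0, 0.974, -0.226, 0.0]
wrist_force: [0.4, 0.0, 0.3]
gripper_width: 0.0853
gripper_force: 0.0
clock: 8.7
ee_pos: [0.6318, 0.2325, 0.0922]
orientation: [-0.0, 0.974, -0.226, 0.0]
wrist_force: [0.6, 1.0, 0.7]
gripper_width: 0.0859
gripper_force: 0.0
t 8.70 [631.8 232.5  92.2] yaw -26.16 w 85.9 F 0 [0.6 1.  0.7] q6 2.26
```

```bash
python3 -m jog '[1,0,0,0,0,1,0,0,0,0,1,0,0,0,0,1,0,0,0,0,1,0,0,0,0,1,0,0,0,0,1,0,0,0,0]' 30; python3 st.py
```

```text
clock: 9.28
ee_pos: [0.6321, 0.2326, 0.0928]
orientation: [-0.0, 0.974, -0.226, 0.001]
wrist_force: [0.8, 0.3, 4.2]
gripper_width: 0.0434
gripper_force: 31.0
t 9.28 [632.1 232.6  92.8] yaw -26.16 w 43.4 F 31 [0.8 0.3 4.2] q6 2.26
```

Gripped at 43.4 mm. Lifting and carrying to tray_small_right.

```bash
python3 -m jog '[1,0,0,0.015,0,1,0,0,0.03,0,1,0,0,0.03,0,1,0,0,0.03,0,1,0,0,0.03,0,1,0,0,0.015,0,1,0,-0.03,0,0.02,1,0,-0.06,0,0.04,1,0.005,-0.08,0,0.05,1,0.005,-0.09,0,0.05,1,0.005,-0.09,0,0.05,1,0.005,-0.09,0,0.05]' && python3 -m jog '[1,0.01,-0.09,0,0.05,1,0.01,-0.09,0,0.05,1,0.01,-0.08,0,0.05,1,0,-0.05,0,0.05,1,0,-0.02,0,0.05,1,0,0,0,0.05,1,0,0,0,0.05,1,0,0,0,0,1,0,0,0,0,1,0,0,0,0,1,0,0,0,0]'; python3 st.py
```

```text
clock: 10.28
ee_pos: [0.6375, 0.0995, 0.1375]
orientation: [0.0, 0.999, 0.047, 0.0]
wrist_force: [0.0, 0.6, -0.8]
gripper_width: 0.0435
gripper_force: 30.7
clock: 11.2
ee_pos: [0.6465, 0.0017, 0.1371]
orientation: [0.0, 0.917, 0.398, 0.0]
wrist_force: [0.2, 1.0, -1.1]
gripper_width: 0.0433
gripper_force: 30.7
t 11.20 [646.5   1.7 137.1] yaw 46.94 w 43.3 F 31 [ 0.2  1.  -1.1] q6 0.63
```

```bash
python3 -m jog '[1,0.0033,-0.0047,0,-0.05,1,0,0,-0.05,0,1,0,0,-0.08,0,1,0,0,-0.08,0,1,0,0,-0.08,0,1,0,0,-0.05,0,1,0,0,-0.03,0,1,0,0,-0.03,0,1,0,0,0,0,1,0,0,0,0,1,0,0,0,0]'; python3 st.py
python3 - <<'E'
from h import *
im,c=grab('p1'); cv2.imwrite("pics/p1.png",im)
E
```

```text
clock: 12.12
ee_pos: [0.6488, -0.0001, 0.0185]
orientation: [0.001, 0.937, 0.35, 0.001]
wrist_force: [0.6, -0.2, -0.5]
gripper_width: 0.0436
gripper_force: 30.7
t 12.12 [ 6.488e+02 -1.000e-01  1.850e+01] yaw 41.03 w 43.6 F 31 [ 0.6 -0.2 -0.5] q6 0.73
```

View pics/p1.png

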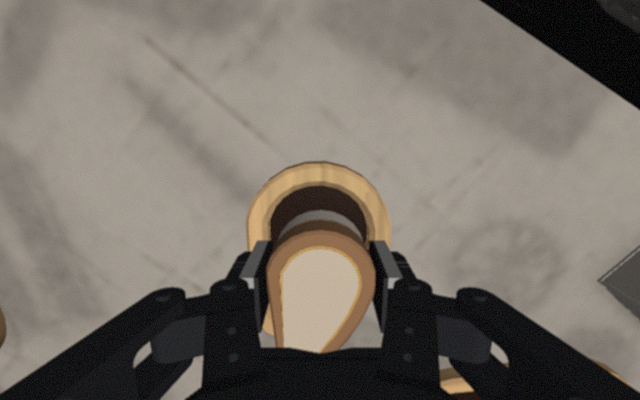

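The box hangs over its recess (recess columns 270 to 370, box 267 to 377), centred. Lowering, releasing and retreating.

```bash
python3 -m jog '[1,-0.003,0,-0.03,0,1,0,0,-0.03,0,1,0,0,-0.013,0,1,0,0,-0.006,0,1,0,0,0,0,1,0,0,0,0,1,0,0,0,0]'; python3 st.py
```

```text
clock: 12.75
ee_pos: [0.6464, 0.0001, -0.0072]
orientation: [-0.0, 0.937, 0.351, -0.0]
wrist_force: [0.8, 1.0, -0.8]
gripper_width: 0.0431
gripper_force: 30.7
t 12.75 [ 6.464e+02  1.000e-01 -7.200e+00] yaw 41.04 w 43.1 F 31 [ 0.8  1.  -0.8] q6 0.73
```

```bash
python3 -m jog '[-1,0,0,0,0,-1,0,0,0,0,-1,0,0,0,0,-1,0,0,0,0,-1,0,0,0,0,-1,0,0,0.02,0,-1,0,0,0.04,0,-1,0,0,0.1,0,-1,0,0,0.12,0,-1,0,0,0.12,0,-1,0,0,0.12,0,-1,0,0,0.12,0]'; python3 -m jog '[-1,-0.01,0.09,0.09,-0.055,-1,-0.01,0.09,0.09,-0.055,-1,-0.01,0.09,0.09,-0.055,-1,-0.01,0.1,0.08,-0.055,-1,-0.01,0.1,0.06,-0.055,-1,-0.01,0.1,0.02,-0.055,-1,-0.01,0.1,0,-0.012,-1,0,0.06,0,0,-1,0,0,0,0,-1,0,0,0,0,-1,0,0,0,0,-1,0,0,0,0]'; python3 st.py; cat > look.py <<'E'
import sys; from h import *
im,c=grab(sys.argv[1]); n=sys.argv[2]; z=float(sys.argv[3]); small=n.startswith("small")
r=optics.silhouettes(n,"wrist"); print([(np.round(x["centre"]).tolist(),round(x["conf"],2),int(x["mask"].sum())) for x in r[:3]])
for x in r[:2]:
    s=np.round(x["centre"]).astype(int)
    try:
        k=creamc(im,s); y,O,L,W,hd=boxpose(k,c,z,small); print("seed",s,"yaw %.1f"%y,O.round(1),"L %.1f W %.1f"%(L,W),hd,"cen",np.round(cen(k),1))
    except Exception as e: print("x",s,repr(e)[:80])
E
python3 look.py s2 small_left .104
```

```text
clock: 13.75
ee_pos: [0.6466, 0.0001, 0.1887]
orientation: [0.0, 0.937, 0.351, 0.001]
wrist_force: [1.1, 0.2, -0.4]
gripper_width: 0.0853
gripper_force: 0.0
clock: 14.75
ee_pos: [0.6258, 0.2179, 0.3147]
orientation: [0.0, 1.0, -0.001, 0.0]
wrist_force: [0.2, -0.5, 1.0]
gripper_width: 0.0852
gripper_force: 0.0
t 14.75 [625.8 217.9 314.7] yaw -0.07 w 85.2 F 0 [ 0.2 -0.5  1. ] q6 1.79
[([302.0, 171.0], 0.58, 1890)]
seed [302 171] yaw 72.3 [624.  247.7] L 60.0 W 29.8 L cen [303.1 171.5]
```

```bash
python3 -m jog '[-1,-0.006,0.02,-0.05,0.055,-1,0,0.02,-0.05,0.055,-1,0,0.02,-0.05,0.055,-1,0,0.02,-0.05,0.055,-1,0,0.02,-0.05,0.055,-1,0,0,-0.05,0.055,-1,0,0,-0.05,0.055,-1,0,0,-0.05,0.055,-1,0,0,-0.05,0.055,-1,0,0,-0.05,0.055,-1,0,0,0,0.053,-1,0,0,0,0]'; python3 -m jog '[-1,0,0,0,0,-1,0,0,0,0,-1,0,0,0,0,-1,0,0,0,0]'; python3 st.py; python3 look.py s2b small_left .104; python3 - <<'E'
from h import *
a,c=load("s2"); b,d=load("s2b")
ka=creamc(a,(303,171)); s=proj("wrist",[.63,.245,.104],d)[0].round().astype(int); print(s); kb=creamc(b,s)
print(tri(ray("wrist",cen(ka),c),ray("wrist",cen(kb),d)))
E
```

```text
clock: 15.85
ee_pos: [0.6231, 0.2478, 0.1626]
orientation: [-0.0, 0.806, 0.591, -0.001]
wrist_force: [0.3, 0.1, 0.4]
gripper_width: 0.0849
gripper_force: 0.0
clock: 16.18
ee_pos: [0.6243, 0.249, 0.1651]
orientation: [0.0, 0.808, 0.59, 0.001]
wrist_force: [0.2, 0.6, 1.4]
gripper_width: 0.0855
gripper_force: 0.0
t 16.18 [624.3 249.  165.1] yaw 72.27 w 85.5 F 0 [0.2 0.6 1.4] q6 0.57
[([324.0, 215.0], 0.84, 4594)]
seed [324 215] yaw 72.4 [624. 248.] L 60.2 W 29.9 L cen [323.6 221.3]
[330 210]
(array([0.6229544 , 0.23709093, 0.10077695]), np.float64(0.00022614963575723354))
```

Height confirmed (about 0.102). Descend and grip.

```bash
python3 -m jog '[-1,-0.001,-0.003,-0.06,0,-1,0,0,-0.07,0,-1,0,0,-0.07,0,-1,0,0,-0.07,0,-1,0,0,-0.05,0,-1,0,0,-0.03,0,-1,0,0,0,0,-1,0,0,0,0,-1,0,0,0,0]'; python3 st.py; python3 -m jog '[1,0,0,0,0,1,0,0,0,0,1,0,0,0,0,1,0,0,0,0,1,0,0,0,0,1,0,0,0,0,1,0,0,0,0]' 30; python3 st.py
```

```text
clock: 17.03
ee_pos: [0.6247, 0.2485, 0.0609]
orientation: [0.0, 0.807, 0.59, 0.001]
wrist_force: [0.2, 0.1, 1.1]
gripper_width: 0.0855
gripper_force: 0.0
t 17.03 [624.7 248.5  60.9] yaw 72.36 w 85.5 F 0 [0.2 0.1 1.1] q6 0.57
clock: 17.62
ee_pos: [0.6242, 0.2484, 0.0604]
orientation: [0.0, 0.807, 0.59, 0.001]
wrist_force: [-0.1, 0.9, 5.4]
gripper_width: 0.043
gripper_force: 31.1
t 17.62 [624.2 248.4  60.4] yaw 72.36 w 43.0 F 31 [-0.1  0.9  5.4] q6 0.57
```

```bash
python3 -m jog '[1,0,0,0.015,0,1,0,0,0.03,0,1,0,0,0.04,0,1,0,0,0.04,0,1,0,0,0.04,0,1,0,0,0.025,0,1,-0.03,-0.019,0.01,-0.03,1,-0.05,-0.031,0,-0.05,1,-0.06,-0.0375,0,-0.05,1,-0.06,-0.0375,0,-0.05,1,-0.06,-0.0375,0,-0.05,1,-0.06,-0.0375,0,-0.05]' && python3 -m jog '[1,-0.06,-0.0375,0,-0.05,1,-0.06,-0.0375,0,-0.05,1,-0.06,-0.0375,0,-0.05,1,-0.05,-0.031,0,-0.05,1,-0.03,-0.019,0,-0.05,1,-0.027,-0.016,0,-0.05,1,0,0,0,-0.032,1,0,0,0,0,1,0,0,0,0,1,0,0,0,0,1,0,0,0,0]'; python3 st.py
```

```text
clock: 18.62
ee_pos: [0.5269, 0.1877, 0.1201]
orientation: [0.0, 0.944, 0.329, 0.0]
wrist_force: [0.1, -0.5, 0.2]
gripper_width: 0.0438
gripper_force: 30.7
clock: 19.53
ee_pos: [0.4418, 0.1347, 0.1196]
orientation: [-0.0, 1.0, -0.009, 0.0]
wrist_force: [-0.2, 0.5, -0.5]
gripper_width: 0.0431
gripper_force: 30.7
t 19.53 [441.8 134.7 119.6] yaw -0.99 w 43.1 F 31 [-0.2  0.5 -0.5] q6 1.71
```

```bash
python3 -m jog '[1,0.031,0.019,0,0.05,1,0,0,-0.05,0,1,0,0,-0.08,0,1,0,0,-0.08,0,1,0,0,-0.07,0,1,0,0,-0.05,0,1,0,0,0,0,1,0,0,0,0,1,0,0,0,0]'; python3 st.py
```

```text
clock: 20.28
ee_pos: [0.4516, 0.1405, 0.0212]
orientation: [-0.0, 0.999, 0.043, 0.001]
wrist_force: [-0.3, 0.4, -0.2]
gripper_width: 0.0435
gripper_force: 30.8
t 20.28 [451.6 140.5  21.2] yaw 4.95 w 43.5 F 31 [-0.3  0.4 -0.2] q6 1.62
```

```bash
python3 -m jog '[1,0,0,-0.03,0,1,0,0,-0.03,0,1,0,0,-0.02,0,1,0,0,-0.012,0,1,0,0,-0.003,0,1,0,0,0,0,1,0,0,0,0,1,0,0,0,0]'; python3 st.py
```

```text
clock: 20.95
ee_pos: [0.4504, 0.1403, -0.0079]
orientation: [0.0, 0.999, 0.043, -0.001]
wrist_force: [-3.6, -0.5, 7.1]
gripper_width: 0.0432
gripper_force: 31.5
t 20.95 [450.4 140.3  -7.9] yaw 4.93 w 43.2 F 31 [-3.6 -0.5  7.1] q6 1.62
```

```bash
python3 -m jog '[-1,0,0,0,0,-1,0,0,0,0,-1,0,0,0,0,-1,0,0,0,0,-1,0,0,0,0,-1,0,0,0.02,0,-1,0,0,0.04,0,-1,0,0,0.1,0,-1,0,0,0.12,0,-1,0,0,0.12,0,-1,0,0,0.12,0,-1,0,0,0.12,0]'; python3 -m jog '[-1,0.08,0.03,0.09,0,-1,0.08,0.03,0.09,0,-1,0.08,0.03,0.06,0,-1,0.08,0.03,0.05,0,-1,0.08,0.03,0.05,0,-1,0.08,0.03,0,0,-1,0.07,0.03,0,0,-1,0.03,0.04,0,-0.04,-1,0,0,0,0,-1,0,0,0,0,-1,0,0,0,0,-1,0,0,0,0]'; python3 st.py; python3 look.py s3 large_right .072
```

```text
clock: 21.95
ee_pos: [0.4503, 0.1403, 0.186]
orientation: [-0.0, 0.999, 0.043, 0.0]
wrist_force: [0.4, -0.3, -0.1]
gripper_width: 0.0854
gripper_force: 0.0
clock: 22.95
ee_pos: [0.6241, 0.2148, 0.2861]
orientation: [0.0, 1.0, 0.002, -0.0]
wrist_force: [0.0, 0.6, 0.0]
gripper_width: 0.0855
gripper_force: 0.0
t 22.95 [624.1 214.8 286.1] yaw 0.18 w 85.5 F 0 [0.  0.6 0. ] q6 1.78
[([298.0, 167.0], 0.97, 3932)]
seed [298 167] yaw 68.8 [633.9 249.8] L 98.1 W 52.1 R cen [299.  167.4]
```

```bash
python3 -m jog '[-1,0.01,0.03,-0.05,0.055,-1,0.01,0.03,-0.05,0.055,-1,0.013,0.03,-0.05,0.055,-1,0,0.027,-0.05,0.055,-1,0,0,-0.05,0.055,-1,0,0,-0.05,0.055,-1,0,0,-0.05,0.055,-1,0,0,-0.05,0.055,-1,0,0,-0.05,0.055,-1,0,0,-0.04,0.055,-1,0,0,0,0.022,-1,0,0,0,0]'; python3 -m jog '[-1,0,0,0,0,-1,0,0,0,0,-1,0,0,0,0,-1,0,0,0,0]'; python3 st.py; python3 look.py s3b large_right .072; python3 - <<'E'
from h import *
a,c=load("s3"); b,d=load("s3b")
ka=creamc(a,(299,167)); P=onz("wrist",cen(ka),.072,c); s=proj("wrist",P,d)[0].round().astype(int); kb=creamc(b,s)
print(s,tri(ray("wrist",cen(ka),c),ray("wrist",cen(kb),d)))
E
```

```text
clock: 24.05
ee_pos: [0.6336, 0.2499, 0.1377]
orientation: [-0.0, 0.825, 0.565, -0.001]
wrist_force: [-0.0, 0.8, 0.9]
gripper_width: 0.0856
gripper_force: 0.0
clock: 24.38
ee_pos: [0.635, 0.2505, 0.1397]
orientation: [0.0, 0.826, 0.564, 0.001]
wrist_force: [-0.8, -0.3, 0.2]
gripper_width: 0.0852
gripper_force: 0.0
t 24.38 [635.  250.5 139.7] yaw 68.72 w 85.2 F 0 [-0.8 -0.3  0.2] q6 0.63
[([314.0, 216.0], 0.88, 9219)]
seed [314 216] yaw 68.9 [633.9 250.3] L 98.2 W 52.1 R cen [313.7 221.2]
[314 223] (array([0.62513467, 0.23885569, 0.06766936]), np.float64(0.0005298058274349426))
```

```bash
python3 -m jog '[-1,-0.0037,0,-0.06,0,-1,0,0,-0.08,0,-1,0,0,-0.08,0,-1,0,0,-0.08,0,-1,0,0,-0.06,0,-1,0,0,-0.037,0,-1,0,0,0,0,-1,0,0,0,0,-1,0,0,0,0]'; python3 st.py; python3 -m jog '[1,0,0,0,0,1,0,0,0,0,1,0,0,0,0,1,0,0,0,0,1,0,0,0,0,1,0,0,0,0]' 35; python3 st.py
```

```text
clock: 25.23
ee_pos: [0.6348, 0.2508, 0.0214]
orientation: [0.0, 0.825, 0.565, 0.001]
wrist_force: [-0.2, 0.3, -0.4]
gripper_width: 0.0856
gripper_force: 0.0
t 25.23 [634.8 250.8  21.4] yaw 68.76 w 85.6 F 0 [-0.2  0.3 -0.4] q6 0.63
clock: 25.73
ee_pos: [0.6351, 0.2509, 0.0219]
orientation: [0.001, 0.825, 0.565, 0.002]
wrist_force: [-0.1, -0.8, 6.3]
gripper_width: 0.0652
gripper_force: 39.8
t 25.73 [635.1 250.9  21.9] yaw 68.76 w 65.2 F 40 [-0.1 -0.8  6.3] q6 0.63
```

```bash
python3 -m jog '[1,0,0,0.015,0,1,0,0,0.03,0,1,0,0,0.04,0,1,0,0,0.05,0,1,0,0,0.05,0,1,0,0,0.05,0,1,0,-0.03,0.01,-0.03,1,0,-0.06,0,-0.055,1,0,-0.09,0,-0.055,1,0,-0.1,0,-0.055,1,0,-0.1,0,-0.055,1,0,-0.1,0,-0.055]' && python3 -m jog '[1,0.005,-0.1,0,-0.055,1,0.005,-0.1,0,-0.055,1,0.005,-0.1,0,-0.055,1,0.005,-0.1,0,-0.055,1,0.005,-0.1,0,-0.055,1,0.005,-0.1,0,-0.055,1,0.005,-0.1,0,-0.055,1,0.005,-0.1,0,-0.055,1,0.005,-0.1,0,-0.055,1,0,-0.08,0,-0.055,1,0,-0.05,0,-0.055,1,0,-0.033,0,-0.03]' && python3 -m jog '[1,0,0,0,0,1,0,0,0,0,1,0,0,0,0,1,0,0,0,0]'; python3 st.py
```

```text
clock: 26.73
ee_pos: [0.634, 0.1054, 0.0951]
orientation: [0.0, 0.962, 0.275, 0.001]
wrist_force: [0.4, -0.7, -1.5]
gripper_width: 0.0648
gripper_force: 39.4
clock: 27.73
ee_pos: [0.6473, -0.2153, 0.0951]
orientation: [0.0, 0.926, -0.379, 0.001]
wrist_force: [-0.1, 0.4, -1.9]
gripper_width: 0.0656
gripper_force: 39.4
clock: 28.07
ee_pos: [0.6472, -0.2114, 0.0937]
orientation: [-0.0, 0.928, -0.374, 0.0]
wrist_force: [0.4, -0.0, -2.3]
gripper_width: 0.0653
gripper_force: 39.4
t 28.07 [ 647.2 -211.4   93.7] yaw -43.89 w 65.3 F 39 [ 0.4 -0.  -2.3] q6 1.91
```

```bash
python3 -m jog '[1,0.003,-0.002,-0.05,0,1,0,0,-0.08,0,1,0,0,-0.08,0,1,0,0,-0.05,0,1,0,0,-0.03,0,1,0,0,0,0,1,0,0,0,0,1,0,0,0,0]'; python3 st.py; python3 -c "
from h import *
im,c=grab('p3'); o=np.array(optics.snapshot('top')[...,::-1]); a=np.zeros((400,800,3),np.uint8); a[:,:450]=im[:,95:545]; a[:350,450:]=cv2.resize(o[140:280,245:385],(350,350)); cv2.imwrite('pics/c5.png',a)"
```

```text
clock: 28.73
ee_pos: [0.6491, -0.2135, 0.0076]
orientation: [0.0, 0.927, -0.375, 0.001]
wrist_force: [-0.5, -0.3, -0.7]
gripper_width: 0.065
gripper_force: 39.6
t 28.73 [ 649.1 -213.5    7.6] yaw -44.02 w 65.0 F 40 [-0.5 -0.3 -0.7] q6 1.91
```

View pics/c5.png

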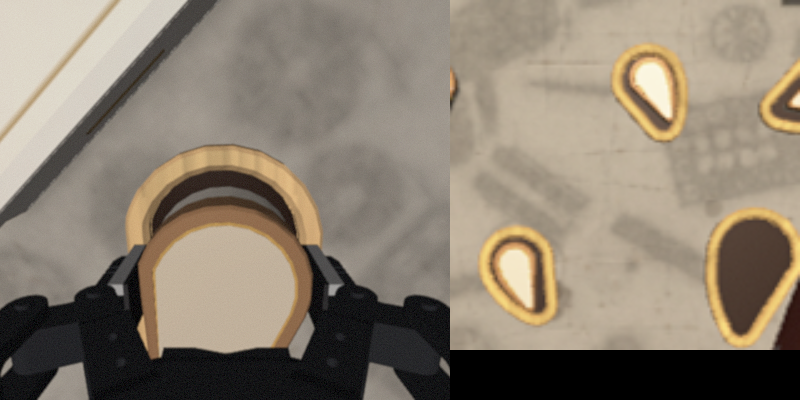

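large_right is centred over its recess (about column 225), and both small boxes sit inside their trays at (657,88) and (518,270). Lowering and releasing.

```bash
python3 -m jog '[1,0,0.002,-0.025,0,1,0,0,-0.02,0,1,0,0,-0.01,0,1,0,0,-0.004,0,1,0,0,0,0,1,0,0,0,0,1,0,0,0,0]'; python3 st.py
```

```text
clock: 29.42
ee_pos: [0.6479, -0.2124, -0.0102]
orientation: [-0.0, 0.927, -0.375, -0.0]
wrist_force: [-5.6, 2.0, 9.8]
gripper_width: 0.065
gripper_force: 40.7
t 29.42 [ 647.9 -212.4  -10.2] yaw -44.03 w 65.0 F 41 [-5.6  2.   9.8] q6 1.91
```

```bash
python3 -m jog '[-1,0,0,0,0,-1,0,0,0,0,-1,0,0,0,0,-1,0,0,0,0,-1,0,0,0,0,-1,0,0,0.02,0,-1,0,0,0.04,0,-1,0,0,0.1,0,-1,0,0,0.12,0,-1,0,0,0.12,0,-1,0,0,0.12,0,-1,0,0,0.12,0]'; python3 -m jog '[-1,-0.005,0.12,0.05,0.035,-1,-0.005,0.12,0.05,0.035,-1,-0.005,0.12,0.05,0.035,-1,-0.005,0.12,0.05,0.035,-1,-0.005,0.12,0.05,0.035,-1,-0.005,0.12,0,0.035,-1,-0.005,0.12,0,0.035,-1,-0.005,0.12,0,0.035,-1,-0.005,0.12,0,0.035,-1,-0.005,0.12,0,0.035,-1,-0.005,0.12,0,0.017,-1,0,0.1,0,0]';python3 -m jog '[-1,0,0,0,0,-1,0,0,0,0,-1,0,0,0,0,-1,0,0,0,0]'; python3 st.py; python3 look.py s4 large_left .036
```

```text
clock: 30.42
ee_pos: [0.648, -0.2125, 0.1839]
orientation: [0.0, 0.927, -0.375, 0.001]
wrist_force: [0.1, -0.3, -0.0]
gripper_width: 0.0854
gripper_force: 0.0
clock: 31.42
ee_pos: [0.6308, 0.2162, 0.2572]
orientation: [-0.0, 1.0, 0.002, 0.001]
wrist_force: [0.1, 0.7, -0.8]
gripper_width: 0.0855
gripper_force: 0.0
clock: 31.75
ee_pos: [0.6316, 0.2124, 0.2561]
orientation: [0.0, 1.0, -0.001, 0.0]
wrist_force: [-0.2, 0.2, 0.4]
gripper_width: 0.0856
gripper_force: 0.0
t 31.75 [631.6 212.4 256.1] yaw -0.07 w 85.6 F 0 [-0.2  0.2  0.4] q6 1.78
[([297.0, 172.0], 0.88, 3748), ([474.0, 145.0], 0.25, 2303)]
seed [297 172] yaw -19.8 [635.9 237.6] L 98.1 W 52.1 L cen [297.4 175.8]
seed [474 145] yaw 3.4 [654.3  19.9] L 75.0 W 41.0 L cen [486.5 159. ]
```

```bash
python3 -m jog '[-1,0.007,0.028,-0.06,-0.041,-1,0.007,0.028,-0.07,-0.041,-1,0,0.028,-0.08,-0.041,-1,0,0,-0.08,-0.041,-1,0,0,-0.08,0,-1,0,0,-0.08,0,-1,0,0,-0.05,0,-1,0,0,-0.02,0,-1,0,0,0,0,-1,0,0,0,0,-1,0,0,0,0,-1,0,0,0,0]'; python3 st.py; python3 look.py s4b large_left .036; python3 - <<'E'
from h import *
a,c=load("s4"); b,d=load("s4b")
ka=creamc(a,(297,175)); P=onz("wrist",cen(ka),.036,c); s=proj("wrist",P,d)[0].round().astype(int); print(s); kb=creamc(b,s)
print(tri(ray("wrist",cen(ka),c),ray("wrist",cen(kb),d)))
E
```

```text
clock: 32.85
ee_pos: [0.637, 0.239, 0.1017]
orientation: [-0.001, 0.985, -0.171, 0.002]
wrist_force: [0.3, -0.3, -0.2]
gripper_width: 0.0853
gripper_force: 0.0
t 32.85 [637.  239.  101.7] yaw -19.69 w 85.3 F 0 [ 0.3 -0.3 -0.2] q6 2.16
[([325.0, 216.0], 0.87, 9571)]
seed [325 216] yaw -19.7 [635.9 237.4] L 98.3 W 52.2 L cen [327.1 223.2]
[327 224]
(array([0.62151888, 0.2387088 , 0.03099807]), np.float64(0.0003044327220823924))
```

```bash
python3 -m jog '[-1,-0.0035,-0.005,-0.06,0,-1,0,0,-0.08,0,-1,0,0,-0.08,0,-1,0,0,-0.08,0,-1,0,0,-0.055,0,-1,0,0,-0.03,0,-1,0,0,0,0,-1,0,0,0,0,-1,0,0,0,0]'; python3 st.py; python3 -m jog '[1,0,0,0,0,1,0,0,0,0,1,0,0,0,0,1,0,0,0,0,1,0,0,0,0,1,0,0,0,0]' 35; python3 st.py
```

```text
clock: 33.7
ee_pos: [0.636, 0.2376, -0.0141]
orientation: [-0.001, 0.985, -0.171, 0.001]
wrist_force: [-0.0, -0.7, 0.1]
gripper_width: 0.0854
gripper_force: 0.0
t 33.70 [636.  237.6 -14.1] yaw -19.68 w 85.4 F 0 [-0.  -0.7  0.1] q6 2.16
clock: 34.2
ee_pos: [0.6361, 0.2377, -0.0138]
orientation: [-0.001, 0.985, -0.171, 0.002]
wrist_force: [-1.0, -0.2, 6.1]
gripper_width: 0.0656
gripper_force: 39.7
t 34.20 [636.1 237.7 -13.8] yaw -19.68 w 65.6 F 40 [-1.  -0.2  6.1] q6 2.16
```

```bash
python3 -m jog '[1,0,0,0.015,0,1,0,0,0.03,0,1,0,0,0.05,0,1,0,0,0.06,0,1,0,0,0.06,0,1,0,0,0.05,0,1,-0.03,-0.057,0,-0.01,1,-0.05,-0.1,0,-0.01,1,-0.05,-0.1,0,-0.01,1,-0.05,-0.1,0,-0.01,1,-0.05,-0.1,0,-0.01,1,-0.05,-0.1,0,-0.01]' && python3 -m jog '[1,-0.05,-0.1,0,-0.01,1,-0.05,-0.1,0,-0.01,1,-0.05,-0.1,0,-0.01,1,-0.05,-0.1,0,-0.01,1,-0.05,-0.1,0,-0.01,1,-0.03,-0.057,0,-0.005,1,-0.03,-0.056,0,0,1,0,0,0,0,1,0,0,0,0,1,0,0,0,0,1,0,0,0,0]'; python3 st.py
```

```text
clock: 35.2
ee_pos: [0.5499, 0.0689, 0.0646]
orientation: [-0.0, 0.973, -0.233, 0.001]
wrist_force: [0.1, 0.4, -2.3]
gripper_width: 0.0655
gripper_force: 39.6
clock: 36.12
ee_pos: [0.4581, -0.1132, 0.0639]
orientation: [-0.0, 0.958, -0.288, 0.0]
wrist_force: [-0.1, -0.5, -1.9]
gripper_width: 0.0656
gripper_force: 39.8
t 36.12 [ 458.1 -113.2   63.9] yaw -33.43 w 65.6 F 40 [-0.1 -0.5 -1.9] q6 1.74
```

```bash
python3 -m jog '[1,0.003,0,-0.04,0,1,0,0,-0.06,0,1,0,0,-0.06,0,1,0,0,-0.04,0,1,0,0,-0.025,0,1,0,0,-0.015,0,1,0,0,-0.006,0,1,0,0,0,0,1,0,0,0,0,1,0,0,0,0]'; python3 st.py
```

```text
clock: 36.95
ee_pos: [0.4592, -0.1138, -0.0097]
orientation: [0.0, 0.958, -0.288, 0.001]
wrist_force: [0.5, -0.7, -1.2]
gripper_width: 0.0653
gripper_force: 39.9
t 36.95 [ 459.2 -113.8   -9.7] yaw -33.45 w 65.3 F 40 [ 0.5 -0.7 -1.2] q6 1.74
```

```bash
python3 -m jog '[-1,0,0,0,0,-1,0,0,0,0,-1,0,0,0,0,-1,0,0,0,0,-1,0,0,0,0,-1,0,0,0.02,0,-1,0,0,0.04,0,-1,0,0,0.1,0,-1,0,0,0.12,0,-1,0,0,0.12,0,-1,0,0,0.12,0,-1,0,0,0.12,0]'; python3 -m jog '[-1,0.06,0.06,0.1,0.05,-1,0.06,0.06,0.1,0.05,-1,0.06,0.06,0.1,0.05,-1,0.06,0.06,0.1,0.05,-1,0.06,0.06,0.1,0.05,-1,0.06,0.03,0,0.03,-1,0,0,0,0,-1,0,0,0,0,-1,0,0,0,0,-1,0,0,0,0]'; python3 st.py; python3 - <<'E'
from h import *
im,c=grab("f1"); top=optics.snapshot("top")[...,::-1]; cv2.imwrite("pics/topf.png",top)
for n,O,s in(("SR",(.6475,.0003,.036),1),("SL",(.451,.1404,.036),1),("LR",(.6486,-.212,.04),0),("LL",(.4591,-.1134,.04),0)):
    uv=proj("wrist",O,c)[0].round().astype(int)
    try: k=creamc(im,uv); y,P,L,W,h=boxpose(k,c,O[2],s); print(n,"yaw %.1f"%y,P.round(1),"L %.1f W %.1f"%(L,W),h)
    except Exception as e: print(n,uv,repr(e)[:60])
for n in("tin","ribbon"): print(n,[(np.round(onz("top",x["centre"],0),3)[:2],round(x["conf"],2)) for x in optics.tip_of(n,"top")[:1]])
a=np.zeros((400,800,3),np.uint8); a[:300,:480]=cv2.resize(im,(480,300)); a[:,480:]=cv2.resize(top[130:290,180:440],(320,400)); 
sc=np.array(optics.snapshot("scene")[...,::-1]); a=np.zeros((600,800,3),np.uint8); a[:300,:480]=cv2.resize(im,(480,300)); a[300:600,:600]=cv2.resize(sc[170:280,190:410],(600,300)); cv2.imwrite("pics/c6.png",a)
E
```

```text
clock: 37.95
ee_pos: [0.4581, -0.1136, 0.1839]
orientation: [0.0, 0.958, -0.288, 0.0]
wrist_force: [0.9, -0.1, 0.5]
gripper_width: 0.0853
gripper_force: 0.0
clock: 38.78
ee_pos: [0.5653, -0.0153, 0.3307]
orientation: [-0.0, 1.0, 0.0, -0.001]
wrist_force: [0.0, -0.2, -0.8]
gripper_width: 0.0851
gripper_force: 0.0
t 38.78 [565.3 -15.3 330.7] yaw 0.03 w 85.1 F 0 [ 0.  -0.2 -0.8] q6 1.40
SR yaw 40.6 [ 6.457e+02 -6.000e-01] L 59.5 W 29.7 R
SL yaw 5.7 [450.7 139.1] L 60.0 W 29.9 L
LR yaw -44.8 [ 648.2 -211.8] L 98.4 W 51.7 R
LL yaw -33.6 [ 459.  -114.3] L 97.8 W 52.3 L
tin []
ribbon [(array([0.487, 0.326]), 0.66)]
```

View pics/c6.png

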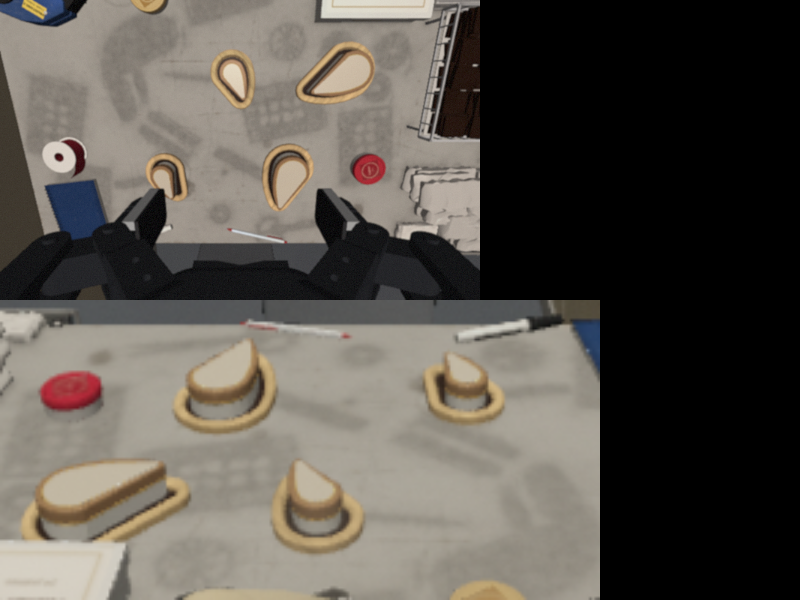

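All four boxes sit inside their own recesses, upright and within about 2 mm and 1° of centre. The ribbon roll and tin are where they started. Handing in.

```bash
python3 -c "
from plant import ticket; print(ticket.job_done())"
```

```text
the job is handed in; nothing more can be done
None
```

All four half-heart boxes are set lid up in their matching trays, each within about 2 mm and 1° of centre in the last wrist view; the tin and ribbon were left alone, and I handed the job in at about 39 s on the robot's clock.

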